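# Hook the chip tray out from under the bench lathe

### The arm

A 6-joint arm with a two-finger parallel gripper is mounted at the origin on the work surface. World frame = base frame: x ahead of the robot, y to its left, z up, the work surface at z = 0. Lengths are in m, angles in rad, forces in N, time in s.
With the tool pointing down it reaches from about 0.375 to 0.9 m from the base axis. Payload 3.1 kg.
Tool frame: the origin (TCP) lies on the centre line of the jaws, within the pads' length; the fingertips stand manip.finger_overhang ahead of it and the grasp point (between the pads) lies 11 mm behind it (manip.finger_overhang is the distance from the TCP to the fingertips, in m); y points along the fingers, z is the direction in which the jaws open and shut, and the axes are right-handed (so a half turn about y gives the same grasp; the last joint's range is limited). The gripper opens to 85 mm and grips with 20 to 120 N. Pads are 22 mm wide; open, the fingers measure 114 mm over their backs; the gripper's body (76 mm by 85 mm) begins 54 mm behind the grasp point. The pads swing forward as they close: fully open they stand 13 mm farther back than shut.
Start: joints at [-1.385, 0.527, 1.433, -0, 1.181, -0.178], TCP at [0.222, -0.584, 0.239] pointing down, gripper open.
Joint ranges: [-3.08, 3.08], [-0.75, 2.2], [0.22, 2.44], [-1.43, 4.57], [0, 2.65], [-2.85, 2.85]. Speed limits (rad/s): [2.79, 2.79, 3.14, 3.14, 3.14, 3.14].

### API

Orientations are given as a unit quaternion [x, y, z, w].
In Python, from station import manip gives the robot as it stands.
- The arm moves only by the tool send_rows, never from a script. Its argument "plan" is a list of rows, each an object with "linear": the shift along the tool's x, y, z in units of 30 mm (1.0 is 30 mm), a list of three; "roll": the turn about the tool's y in units of 6 degrees (1.0 is 6 degrees). In form: [{"linear": [tx, ty, tz], "roll": roll}, ...]. A call has exactly 5 rows; each row shifts and turns the commanded pose from where the row before left it, along the tool's axes as they then stand; what a row does not reach is not made up. A row lasts 1/8 s, in which the tool goes at most 62.5 mm and 10.7 degrees, less where a joint would pass 70% of its speed; a pose out of reach is approached as far as the arm can. A call is refused whole if a number of a shift passes 1 or a number of a turn 1, either way. A call with a gripper value outside its range is refused whole. "claw" is the finger opening in mm, from 0 to 85.4, set as the call begins (left out, the last holds). The fingers move at their own pace and stop on an object; "force" is the grip in N (left out, the last holds). Time passes only in rows, so rows that do not move let the fingers close, or fill a call up. It gives the time, the measured TCP pose, the force and the opening at its end, in the units of the state.
- manip.sense(): the state, without advancing time (a new reading comes with each control period).
- manip.snapshot(name): name is "side" or "top" or "wrist"; returns the picture (420x560x3 uint8, blue, green, red); there is no depth.
- manip.get_calibration(name): a dict with "fovy" (degrees; the focal length in pixels is half the picture's height over the tangent of half this angle, whatever the lens; pixels are square), "cx", "cy" (the principal point, pixels), "k1" (the pictures are not rectified: a ray, as slopes to the right and down, at radius r is drawn at 1 + k1 r^2 times it, then the intrinsics apply), "cam_to_world" (4x4, takes a point from camera to world coordinates); the wrist camera has in their place "tool_from_camera" (4x4, takes a point from camera to tool coordinates, whose origin is the TCP and whose axes are the tool frame's). Camera axes: x right, y down, z forward; pixel columns grow to the right and rows downward; lengths in m; the calibration is good to about 2 mm. A picture is of the moment at which its call begins: read the wrist's pose just before it. get_calibration takes no time and is no camera call.
- manip.sign_off(): hands the job in, once; it reports no verdict.
Trained networks look in the newest picture that a camera, given by its name, has taken for a name from the list of things; names that differ only in an ending like _2 or _b are one class to them, and where a whole thing is asked for, a point or a joint stands for the part that bears it (a point fixed in the world has none). Each returns a list of dicts, best first, with "p" (0 to 1); they miss things now and then, are a little off and sometimes report something else, mostly with a low value. They report only what shows in the picture. A call takes as long as a camera call.
- manip.look_for(camera, query): "extent" ([left, top, right, bottom] in pixels, round what is visible of it).
The state is a dict: "t": time; "q": joint angles; "qd": joint speeds; "tau": joint torques, N m; "tcp_pos": TCP position; "tool_rot": TCP orientation; "force": force on the tool from outside, world axes, zero at the start; "ft_torque": the same for the moment, N m; "finger_gap": opening from 0.0 (shut) to 1.0 (fully open).
Only numpy, scipy, OpenCV 4.12 (cv2) and the standard library are available. Lean on these libraries where they do the work, as an engineer would, in place of code of your own. Each camera call takes 0.05 s, during which the arm holds its last target.

### The job

Swarf is razor sharp, so use the swarf hook and keep the fingers off the machine: pick the hook up, reach it under the lathe's front ledge, feel for the pull eye on the chip tray and draw the tray right out until it comes up against its stop. Work gently, without wrenching the hook against the tray or the machine. Then unhook it, leaving the tray fully out, and lay the hook back flat on the bench in front of the lathe, clear of it, with the other things left where they stand.

Things in the scene. Friction and masses are not known exactly. Their poses are not given: they have to be found in the camera images.
- hook_grip (a point): Swarf hook, lying flat: middle of its black flat-sided handle (130 long, 24 wide, 28 high), half-way up, 14 above the bench. x runs along handle and rod towards the hooked end, y to the side its end is bent to, z up. Guard plate 56 wide, 28 high at x = 65 to 69, then a straight 6 mm rod on the handle's axis. About 0.2 kg, balances about 35 ahead of this point.
- hook: The same swarf hook; origin under the middle of the handle, 14 below point hook_grip, same axes. In these axes the rod's centre line is at z = 14; it bends at x = 250, and the bent end runs sideways to x = 245, y = 23 (raked back a little) plus a 3 mm round tip.
- hook_bend (a point): Where the hook's rod bends sideways (centre of the 6 mm rod), 250 ahead of point hook_grip; same axes.
- lathe: Small green and grey bench lathe, fixed, 460 long, 240 deep, 250 high, on a grey sheet-steel base with a low open front. Origin on the bench below the middle of the front edge of the base's top plate (the ledge). x points into the machine, y along the spindle towards the headstock, z up.
- ledge (a point): Underside of the ledge's front lip, middle of its length, 62 above the bench; axes as the lathe's. The opening below is 440 wide. In it stands a steel chip tray 300 wide, 150 deep, 6 to 50 high. Where it stands is hidden and not measured: its middle (and eye) at y = -50 to 50, its flat front 60 to 90 behind the ledge when fully in. It slides out at a little over 4 N; floor ribs keep it from shifting sideways.
- tray_out (a joint): How far the chip tray is drawn out from its inner stop (to -x of the lathe), m: 0 fully in, 0.120 on its outer stop. In the middle of its front a fixed pull eye: an upright loop of 6 mm bar standing 29 out, 17 to 53 above the bench, seen as a ring from the side: its hole opens along lathe y, from the front to 23 out, 23 to 47 above the bench.
- oil_bottle: Grey plastic oil bottle, 60 across, 170 high, standing; origin at its foot. Leave alone.
- spray_can: Plain metal can, 58 across, 160 high, standing; origin at its foot. Leave alone.
- chuck_key: Small T-shaped steel chuck key, 80 long, lying on the bench; origin under its middle. Leave alone.

How it is judged:
By the outcome, as a careful person would: the job done as asked, in the order asked, and still so for the second after the job is handed in, with the robot touching nothing.
It also fails if it takes over 64 s, if anything falls off the work surface, if the arm or the gripper's body presses on something with over 40 N, if the wrist force passes 120 N, or if a joint passes its speed limit or range.

## Working session

There is one attempt and no reset: what is moved stays moved. The work goes in short steps, Python scripts to look and compute and a tool call to move; the robot and the scene stay as the last step left them, time stands still between calls to the robot, and variables do not carry over. Pictures are saved under pics/ and viewed, and the job is handed in when it is done.

Besides the shell and the picture viewer there is one more tool, called after "Emit:" as name(argument=value, ...), one argument or row to a line, values as JSON. send_rows: Moves the arm, as the interface text tells. Its arguments: {"type":"object","properties":{"plan":{"type":"array"},"claw":{"type":"number"},"force":{"type":"number"}},"required":["plan"]}

```bash
ls -la; mkdir -p pics; python3 - <<'E'
from station import manip
import cv2,numpy as np
print(manip.sense()); print(manip.finger_overhang)
for c in ["side","top","wrist"]:
    im=manip.snapshot(c); cv2.imwrite(f"pics/{c}0.png",im)
    print(c,manip.get_calibration(c))
    for n in ["hook_grip","hook","hook_bend","lathe","ledge","tray_out","oil_bottle","spray_can","chuck_key"]:
        try: print(n,[(np.round(d["extent"]).tolist(),round(d["p"],2)) for d in manip.look_for(c,n)][:3])
        except Exception as e: print(n,e)
    print(manip.sense()["t"])
E
```

```text
total 12
drwxr-xr-x  3 agent agent 4096 Dec  6 15:05 .
drwxr-xr-x 23 root  root  4096 Dec  6 15:05 ..
drwxr-xr-x  2 agent agent 4096 Dec  6 15:05 pics
{'t': 0.0, 'q': array([-1.38551776e+00,  5.28477677e-01,  1.43388960e+00,  8.55422370e-06,
        1.18144071e+00, -1.78488107e-01]), 'qd': array([ 1.12687175e-03, -2.39789956e-03,  4.83344205e-04,  1.00623596e-03,
        3.31916225e-05, -1.13615689e-03]), 'tau': array([ 2.45730587e-05, -4.42348301e+01, -1.78024596e+01, -2.23095635e-04,
        8.48617055e-03,  7.24711725e-06]), 'tcp_pos': array([ 0.22227799, -0.58338515,  0.23833059]), 'tool_rot': array([-0.12790166,  0.69622592, -0.69465943,  0.12790193]), 'force': array([ 0.43979286, -0.17335313, -0.62004142]), 'ft_torque': array([-0.03008687,  0.01450884,  0.00339468]), 'finger_gap': 1.0018180260392096}
0.008
side {'fovy': 54.31963643787143, 'cx': 284.28564029051734, 'cy': 208.82311912533615, 'k1': -0.10068732247791698, 'cam_to_world': array([[ 0.97793854, -0.15865915,  0.13588041,  0.48424285],
       [-0.20846275, -0.78295751,  0.58610649, -0.32447349],
       [ 0.01339743, -0.6
[... 1143 characters left out ...]
, 144.0], 0.93)]
spray_can [([114.0, 128.0, 168.0, 184.0], 0.9)]
chuck_key [([221.0, 114.0, 258.0, 160.0], 0.66)]
1.0
wrist {'fovy': 67.93318528103141, 'cx': 281.4832232862743, 'cy': 210.77296682884844, 'k1': -0.06860668217797798, 'tool_from_camera': array([[-5.41192891e-04,  9.58615338e-01,  2.84703954e-01,
        -7.22829002e-02],
       [-2.33146650e-04, -2.84704109e-01,  9.58615416e-01,
        -1.34702177e-01],
       [ 9.99999826e-01,  4.52418075e-04,  3.77577795e-04,
        -7.98416107e-04],
       [ 0.00000000e+00,  0.00000000e+00,  0.00000000e+00,
         1.00000000e+00]])}
hook_grip []
hook []
hook_bend []
lathe []
ledge []
tray_out []
oil_bottle []
spray_can []
chuck_key []
1.5
```

View pics/side0.png

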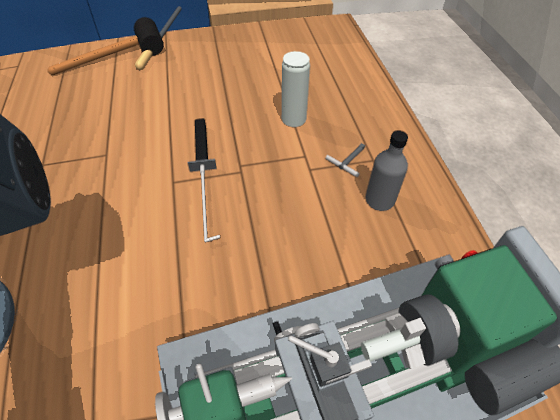

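View pics/top0.png

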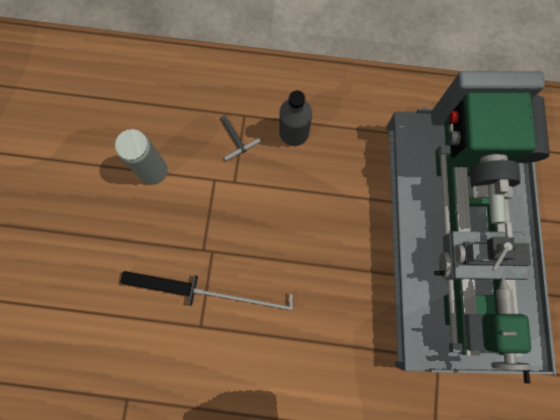

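View pics/wrist0.png

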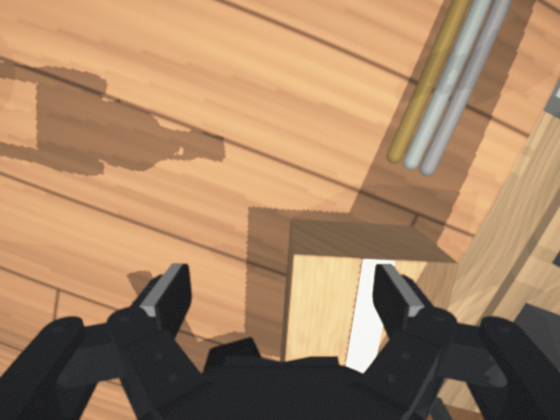

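The side and top pictures agree. In the top view the hook's handle runs (122,278)→(193,291), its bend is at (291,308), and its tip points up at (290,295). The ledge's front edge runs from about (391,113) to (403,368). In the side view the handle is at (201,120)–(203,165) and the bend at (206,240). The wrist view shows nothing I need.

```bash
cat > h.py <<'E'
from station import manip
import numpy as np, cv2
from scipy.spatial.transform import Rotation as R
def K(c):
    f=210/np.tan(np.radians(c["fovy"])/2); return f
def ray(name,px,tool=None):
    c=manip.get_calibration(name); f=K(c)
    d=np.array([(px[0]-c["cx"])/f,(px[1]-c["cy"])/f]); u=d.copy()
    for _ in range(30): u=d/(1+c["k1"]*(u@u))
    if name=="wrist":
        s=tool; T=np.eye(4); T[:3,:3]=R.from_quat(s["tool_rot"]).as_matrix(); T[:3,3]=s["tcp_pos"]; M=T@c["tool_from_camera"]
    else: M=c["cam_to_world"]
    v=M[:3,:3]@np.array([u[0],u[1],1]); return M[:3,3],v/np.linalg.norm(v)
def onz(name,px,z,tool=None):
    o,v=ray(name,px,tool); return o+v*(z-o[2])/v[2]
def tri(r1,r2):
    (o1,v1),(o2,v2)=r1,r2
    A=np.stack([v1,-v2],1); t=np.linalg.lstsq(A,o2-o1,rcond=None)[0]
    p,q=o1+v1*t[0],o2+v2*t[1]; return (p+q)/2,np.linalg.norm(p-q)
def proj(name,P,tool=None):
    c=manip.get_calibration(name); f=K(c)
    if name=="wrist":
        T=np.eye(4); T[:3,:3]=R.from_quat(tool["tool_rot"]).as_matrix(); T[:3,3]=tool["tcp_pos"]; M=T@c["tool_from_camera"]
    else: M=c["cam_to_world"]
    p=np.linalg.inv(M)@np.r_[P,1]; u=p[:2]/p[2]; u=u*(1+c["k1"]*(u@u)); return u*f+[c["cx"],c["cy"]]
E
python3 - <<'E'
from h import *
im=cv2.imread("pics/top0.png"); 
a=cv2.resize(im[255:325,110:305],None,fx=4,fy=4,interpolation=cv2.INTER_CUBIC); cv2.imwrite("pics/t_hook.png",a)
a=cv2.resize(im[60:390,370:560],None,fx=1.8,fy=1.8,interpolation=cv2.INTER_CUBIC); cv2.imwrite("pics/t_lathe.png",a)
im=cv2.imread("pics/side0.png")
a=cv2.resize(im[110:250,170:240],None,fx=4,fy=4,interpolation=cv2.INTER_CUBIC); cv2.imwrite("pics/s_hook.png",a)
a=cv2.resize(im[230:420,140:480],None,fx=2.3,fy=2.3,interpolation=cv2.INTER_CUBIC); cv2.imwrite("pics/s_lathe.png",a)
E
```

```text
(no output)
```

View pics/t_hook.png

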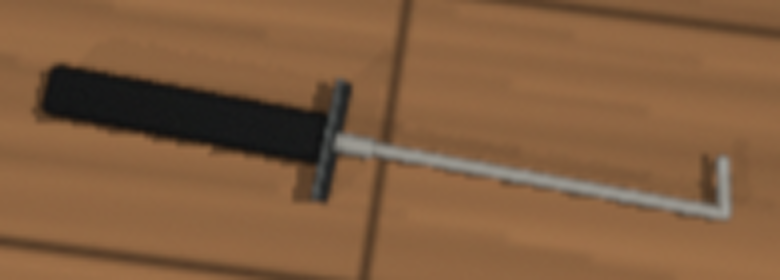

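View pics/t_lathe.png

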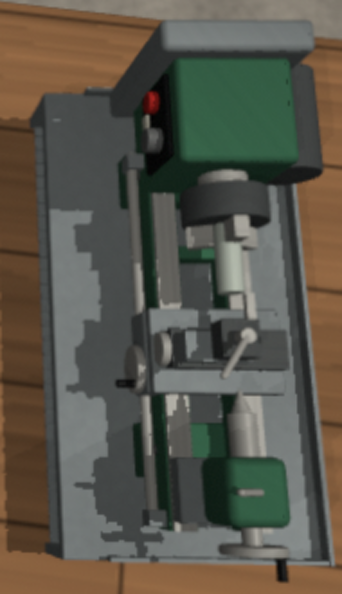

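View pics/s_hook.png

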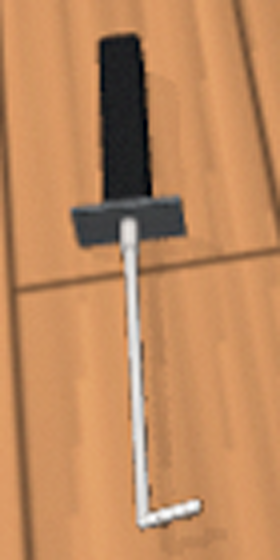

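View pics/s_lathe.png

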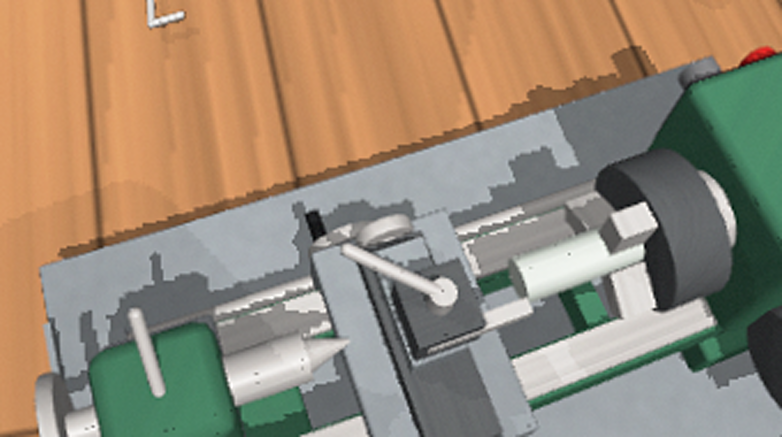

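```bash
python3 - <<'E'
from h import *
def cr(X,s,o): return [(X[0]+.5)/s-.5+o[0],(X[1]+.5)/s-.5+o[1]]
T={'bend':(725,213),'tip':(723,160),'rod0':(340,143),'rodmid':(535,179)}
S={'bend':(143,521),'tip':(200,506),'rod0':(128,228)}
for k in T:
    t=cr(T[k],4,(110,255)); print(k,'z14 top',onz('top',t,.014).round(4))
    if k in S:
        s=cr(S[k],4,(170,110)); print('   side',onz('side',s,.014).round(4),'tri',tri(ray('top',t),ray('side',s)))
t=cr((50,90),4,(110,255));print('rear',onz('top',t,.02))
for n,t,s in [('tail',(62,557),(40,267)),('head',(44,97),(718,57))]:
    t=cr(t,1.8,(370,60)); s=cr(s,2.3,(140,230)); print(n,tri(ray('top',t),ray('side',s)),onz('top',t,.064).round(4),onz('side',s,.064).round(4))
for n,b in [('oil_bottle',[281,89,310,144]),('spray_can',[114,128,168,184])]: print(n, onz('top',[295,133] if n[0]=='o' else [152,170],0.0))
E
```

```text
bend z14 top [0.4371 0.0828 0.014 ]
   side [0.437 0.084 0.014] tri (array([0.43710838, 0.0828695 , 0.01574115]), np.float64(3.1971418645421826e-05))
tip z14 top [0.4607 0.0866 0.014 ]
   side [0.4627 0.0869 0.014 ] tri (array([0.46167774, 0.08676264, 0.01401834]), np.float64(0.0020634928027577237))
rod0 z14 top [0.4462 0.262  0.014 ]
   side [0.4461 0.2617 0.014 ] tri (array([0.44613769, 0.2620005 , 0.01367493]), np.float64(0.00017002913870019871))
rodmid z14 top [0.4413 0.1709 0.014 ]
rear [0.4531736  0.39632835 0.02      ]
tail (array([ 0.35994281, -0.11530045,  0.07584328]), np.float64(0.0006115686117883793)) [ 0.3596 -0.118   0.064 ] [ 0.357  -0.1109  0.064 ]
head (array([ 0.81383512, -0.06398525,  0.07755529]), np.float64(0.007671184029215048)) [ 0.8157 -0.0652  0.064 ] [ 0.8265 -0.0577  0.064 ]
oil_bottle [0.77772497 0.11595406 0.        ]
spray_can [0.66617397 0.38437249 0.        ]
```

```bash
cat >> h.py <<'E'
HD=np.array([-.0502,-.9987,0]); BEND=np.array([.4371,.0828,.014]); GRIP=BEND-.25*HD
LYAW=np.radians(6.5); LO=np.array([.587,-.09,0])
LX=np.array([np.sin(LYAW),-np.cos(LYAW),0]); LY=np.array([np.cos(LYAW),np.sin(LYAW),0])
def st():
    s=manip.sense(); Rm=R.from_quat(s["tool_rot"]).as_matrix(); return s,Rm
def need(P,s=None):
    s,Rm=st(); return (Rm.T@(np.array(P)-s["tcp_pos"])*1000/30).round(3)
def yaw(Rm): return np.degrees(np.arctan2(Rm[1,0],Rm[0,0]))
E
python3 - <<'E'
from h import *
s,Rm=st(); print(Rm.round(3),yaw(Rm), 'hook yaw',np.degrees(np.arctan2(HD[1],HD[0])),'lathe',np.degrees(np.arctan2(LX[1],LX[0])))
g=GRIP+.02*HD; print(g)
E
```

```text
[[-0.935 -0.     0.356]
 [-0.356  0.    -0.935]
 [-0.    -1.    -0.   ]] -159.15519567449658 hook yaw -92.87757025764002 lathe -83.5
[0.448646 0.312501 0.014   ]
```

Emit:
send_rows(
  plan=[
    {"linear": [0,-1,0],"roll": -1},
    {"linear": [0,-1,0],"roll": -1},
    {"linear": [0,-1,0],"roll": -1},
    {"linear": [0,-1,0],"roll": -1},
    {"linear": [0,-1,0],"roll": -1},
  ],
  claw=60,
  force=80,
)

```text
t: 2.12
tcp_pos: [0.2224, -0.5839, 0.3903]
tool_rot: [0.305, -0.638, 0.638, -0.305]
force: [0.1, 0.4, 0.0]
finger_gap: 0.704
```

```bash
cat > sim.py <<'E'
from h import *
def sim(rows):
    s,Rm=st(); p=s["tcp_pos"].copy(); out=[]
    for l,r in rows:
        p=p+Rm@np.array(l)*.03; Rm=Rm@R.from_rotvec([0,np.radians(6*r),0]).as_matrix(); out.append(np.r_[p,yaw(Rm)].round(3))
    return out
def lw():  # suggest toward waypoint
    pass
E
python3 - <<'E'
from sim import *
s,Rm=st(); print(s["tcp_pos"],yaw(Rm),s["t"],s["finger_gap"]); print(Rm.round(2))
print('to A',need([.40,-.33,.385]),'after roll:')
E
```

```text
[ 0.22238299 -0.58391504  0.39030285] -128.95987610142117 2.125 0.7037222584666059
[[-0.63 -0.    0.78]
 [-0.78 -0.   -0.63]
 [ 0.   -1.   -0.  ]]
to A [-10.304   0.177  -0.718] after roll:
```

Emit:
send_rows(
  plan=[
    {"linear": [-1,0,0.3],"roll": -1},
    {"linear": [-1,0,0.4],"roll": -1},
    {"linear": [-1,0,0.5],"roll": -1},
    {"linear": [-1,0,0.6],"roll": -1},
    {"linear": [-1,0,0.6],"roll": -1},
  ],
)

```text
t: 2.75
tcp_pos: [0.3555, -0.4816, 0.3892]
tool_rot: [0.459, -0.538, 0.538, -0.459]
force: [0.2, 0.2, 0.6]
finger_gap: 0.706
```

Emit:
send_rows(
  plan=[
    {"linear": [-1,0,0.6],"roll": -1},
    {"linear": [-1,0,0.6],"roll": 0},
    {"linear": [-1,0,0.5],"roll": 0},
    {"linear": [-1,0,0.4],"roll": 0},
    {"linear": [-1,0,0.3],"roll": 0},
  ],
)

```text
t: 3.38
tcp_pos: [0.4382, -0.3377, 0.3893]
tool_rot: [0.486, -0.513, 0.514, -0.486]
force: [-0.2, -0.1, -0.5]
finger_gap: 0.702
```

Emit:
send_rows(
  plan=[
    {"linear": [-1,0,0],"roll": 0},
    {"linear": [-1,0,0],"roll": 0},
    {"linear": [-1,0,0],"roll": 0},
    {"linear": [-1,0,0],"roll": 0},
    {"linear": [-1,0,0],"roll": 0},
  ],
)

```text
t: 4.0
tcp_pos: [0.4459, -0.1879, 0.3894]
tool_rot: [0.486, -0.514, 0.514, -0.486]
force: [-0.2, 0.1, -0.8]
finger_gap: 0.699
```

```bash
python3 - <<'E'
from sim import *
s,Rm=st(); print(s["tcp_pos"],yaw(Rm),s["t"],s["finger_gap"],s["q"].round(2))
g=GRIP+.02*HD; print('to above grip',need([g[0],g[1],.15]))
s=manip.sense(); im=manip.snapshot("wrist"); cv2.imwrite("pics/w1.png",im)
for P in [LO+[0,0,.076],LO-.23*LY+[0,0,.076],LO+.23*LY+[0,0,.076],BEND,GRIP]: print(proj("wrist",P,s).round(0))
E
```

```text
[ 0.44589321 -0.18793338  0.38941514] -93.16026776658504 4.0 0.6989179744507362 [-0.63  0.18  1.56  0.    1.41 -0.58]
to above grip [-16.661   7.98   -0.83 ]
[380.  95.]
[216. 123.]
[538.  72.]
[265. -20.]
[ 264. -198.]
```

View pics/w1.png

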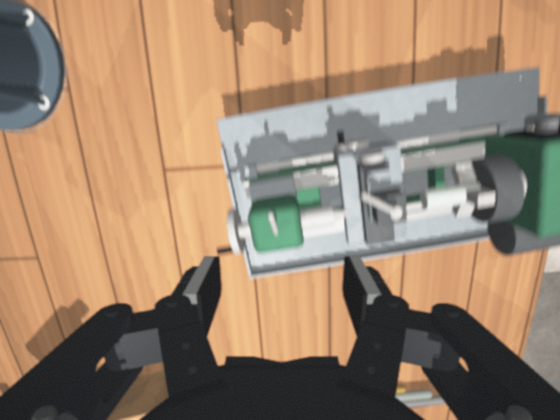

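Emit:
send_rows(
  plan=[
    {"linear": [-1,0,0],"roll": 0},
    {"linear": [-1,0,0],"roll": 0},
    {"linear": [-1,0,0],"roll": 0},
    {"linear": [-1,0,0],"roll": 0},
    {"linear": [-1,0,0],"roll": 0},
  ],
)

```text
t: 4.68
tcp_pos: [0.4542, -0.0385, 0.3895]
tool_rot: [0.486, -0.513, 0.514, -0.486]
force: [0.5, 0.2, -0.2]
finger_gap: 0.703
```

Emit:
send_rows(
  plan=[
    {"linear": [-1,0,0],"roll": 0},
    {"linear": [-1,0,0],"roll": 0},
    {"linear": [-1,0.4,0],"roll": 0},
    {"linear": [-1,0.6,0],"roll": 0},
    {"linear": [-1,0.8,-0.1],"roll": 0},
  ],
)

```text
t: 5.3
tcp_pos: [0.4602, 0.1115, 0.3354]
tool_rot: [0.485, -0.513, 0.514, -0.487]
force: [0.3, -0.0, 0.3]
finger_gap: 0.701
```

Emit:
send_rows(
  plan=[
    {"linear": [-1,1,-0.2],"roll": 0},
    {"linear": [-1,1,-0.2],"roll": 0},
    {"linear": [-1,1,-0.1],"roll": 0},
    {"linear": [-1,1,-0.2],"roll": 0},
    {"linear": [-1,1,0],"roll": 0},
  ],
)

```text
t: 5.92
tcp_pos: [0.4467, 0.2625, 0.1845]
tool_rot: [0.486, -0.513, 0.514, -0.486]
force: [-0.1, -0.4, -0.1]
finger_gap: 0.702
```

```bash
python3 - <<'E'
from sim import *
s=manip.sense(); im=manip.snapshot("wrist"); cv2.imwrite("pics/w2.png",im)
s,Rm=st(); print(s["tcp_pos"],yaw(Rm),s["t"],s["finger_gap"],s["q"].round(2))
g=GRIP+.02*HD; print('to grip',need([g[0],g[1],.012]))
for P in [BEND,GRIP+[0,0,.014],GRIP+[0,0,.014]+.065*HD,GRIP+[0,0,.014]-.065*HD]: print(proj("wrist",P,s).round(0))
print(manip.look_for("wrist","hook"))
E
```

```text
[0.44527412 0.26471897 0.18110003] -93.09663451867758 5.975 0.705401967885073 [0.32 0.47 1.76 0.   0.92 0.37]
to grip [-1.594  5.637  0.053]
[284. 346.]
[284. 125.]
[284. 195.]
[283.  46.]
[{'extent': [251.7, 44.6, 313.9, 340.9], 'p': 0.94}, {'extent': [536.3, 267.4, 558.5, 322.8], 'p': 0.5}]
```

View pics/w2.png

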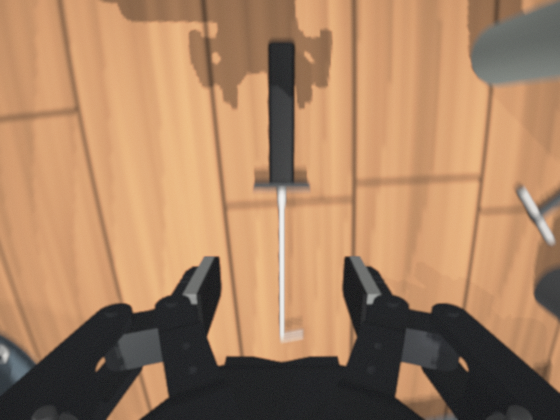

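Emit:
send_rows(
  plan=[
    {"linear": [-0.6,1,-0.02],"roll": 0},
    {"linear": [-0.6,1,0],"roll": 0},
    {"linear": [-0.5,1,0],"roll": 0},
    {"linear": [0,1,0],"roll": 0},
    {"linear": [0,1,0],"roll": 0},
  ],
)

```text
t: 6.65
tcp_pos: [0.4504, 0.3124, 0.0354]
tool_rot: [0.485, -0.513, 0.514, -0.487]
force: [-0.3, 0.6, 0.1]
finger_gap: 0.7
```

Emit:
send_rows(
  plan=[
    {"linear": [0,0.5,0],"roll": 0},
    {"linear": [0,0.12,0],"roll": 0},
    {"linear": [0,0,0],"roll": 0},
    {"linear": [0,0,0],"roll": 0},
    {"linear": [0,0,0],"roll": 0},
  ],
)

```text
t: 7.28
tcp_pos: [0.4495, 0.3128, 0.0176]
tool_rot: [0.486, -0.513, 0.514, -0.487]
force: [-0.9, 0.2, -0.9]
finger_gap: 0.699
```

Emit:
send_rows(
  plan=[
    {"linear": [0,0,0],"roll": 0},
    {"linear": [0,0,0],"roll": 0},
    {"linear": [0,0,0],"roll": 0},
    {"linear": [0,0,0],"roll": 0},
    {"linear": [0,0,0],"roll": 0},
  ],
  claw=10,
  force=80,
)

```text
t: 7.9
tcp_pos: [0.4491, 0.3127, 0.0172]
tool_rot: [0.486, -0.513, 0.514, -0.486]
force: [-1.4, 0.4, 4.7]
finger_gap: 0.261
```

```bash
python3 - <<'E'
from sim import *
s=manip.sense(); im=manip.snapshot("side"); cv2.imwrite("pics/s3.png",im);im=manip.snapshot("top"); cv2.imwrite("pics/t3.png",im)
s,Rm=st(); print(s["tcp_pos"],yaw(Rm),s["t"],s["finger_gap"]*85.4,s["force"])
E
```

```text
[0.44916083 0.31267888 0.01721062] -93.14977794926357 8.0 22.202294514065624 [-0.77248609 -0.08703037  5.03179771]
```

View pics/s3.png

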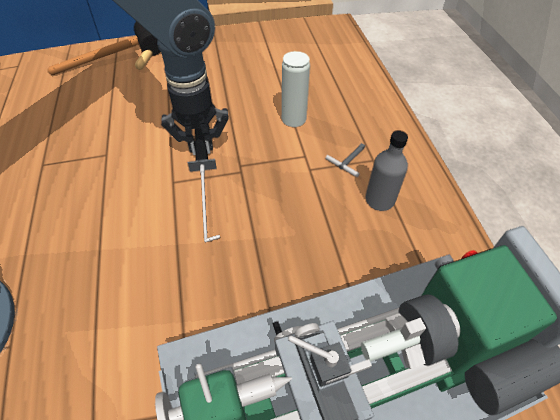

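View pics/t3.png

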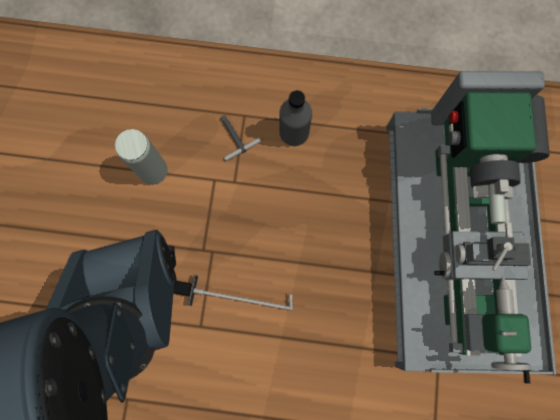

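The grip closed at about 22 mm on the handle, in front of the guard. The TCP is 5 mm higher than I planned, so I'll reopen, lower it and grip again.

Emit:
send_rows(
  plan=[
    {"linear": [0,0,0],"roll": 0},
    {"linear": [0,0,0],"roll": 0},
    {"linear": [0,0.1,0],"roll": 0},
    {"linear": [0,0.08,0],"roll": 0},
    {"linear": [0,0,0],"roll": 0},
  ],
  claw=40,
)

```text
t: 8.62
tcp_pos: [0.4488, 0.3125, 0.0109]
tool_rot: [-0.486, 0.514, -0.513, 0.486]
force: [1.0, -0.2, -0.6]
finger_gap: 0.473
```

Emit:
send_rows(
  plan=[
    {"linear": [0,0,0],"roll": 0},
    {"linear": [0,0,0],"roll": 0},
    {"linear": [0,0,0],"roll": 0},
    {"linear": [0,0,0],"roll": 0},
    {"linear": [0,0,0],"roll": 0},
  ],
  claw=10,
  force=90,
)

```text
t: 9.25
tcp_pos: [0.4491, 0.3126, 0.0115]
tool_rot: [0.486, -0.514, 0.514, -0.486]
force: [-0.3, -0.6, 2.9]
finger_gap: 0.261
```

```bash
sed -i 's/LO=np.array(.*)$/LO=np.array([.587,-.087,0])/' h.py; cat >> h.py <<'E'
L=.230
def tgt(xb,yb,zt): return LO+xb*LX+yb*LY-L*LX+np.array([0,0,zt])
def lpos():
    s,Rm=st(); b=s["tcp_pos"]+L*Rm[:,0]-LO; return np.round([b@LX*1000,b@LY*1000,s["tcp_pos"][2]*1000,yaw(Rm)],1),s
E
python3 - <<'E'
from sim import *
# w1 refine
import json
s,Rm=st(); print(LO,lpos()[0]); P=tgt(-.03,-.088,.0325); print(P, need(P))
E
```

```text
[ 0.587 -0.087  0.   ] [-185.9 -130.4   11.5  -93.2]
[0.47013284 0.1613668  0.0325    ] [ 4.996 -0.699  0.979]
```

Emit:
send_rows(
  plan=[
    {"linear": [0,-0.35,0],"roll": 0},
    {"linear": [0,-0.35,0],"roll": 0},
    {"linear": [0,0,0],"roll": -0.5},
    {"linear": [0,0,0],"roll": -0.6},
    {"linear": [0,0,0],"roll": -0.5},
  ],
)

```text
t: 9.88
tcp_pos: [0.4491, 0.3127, 0.0329]
tool_rot: [-0.528, 0.471, -0.471, 0.528]
force: [-0.7, -0.1, -1.7]
finger_gap: 0.267
```

```bash
python3 - <<'E'
from sim import *
l,s=lpos(); print(l,s["force"],s["ft_torque"],s["t"]); P=tgt(-.03,-.088,.0325); print(P, need(P))
s=manip.sense(); im=manip.snapshot("side"); cv2.imwrite("pics/s4.png",im);im=manip.snapshot("top"); cv2.imwrite("pics/t4.png",im)
a=cv2.resize(cv2.imread("pics/s4.png")[110:260,130:280],None,fx=4,fy=4);b=cv2.resize(cv2.imread("pics/t4.png")[250:330,150:310],None,fx=4,fy=4)
cv2.imwrite("pics/s4c.png",a);cv2.imwrite("pics/t4c.png",b)
E
```

```text
[-182.7  -91.6   32.9  -83.5] [-0.67396104 -0.10501975 -1.65799638] [ 0.05934509 -0.03277881 -0.0046465 ] 9.875
[0.47013284 0.1613668  0.0325    ] [5.092 0.013 0.121]
```

View pics/s4c.png

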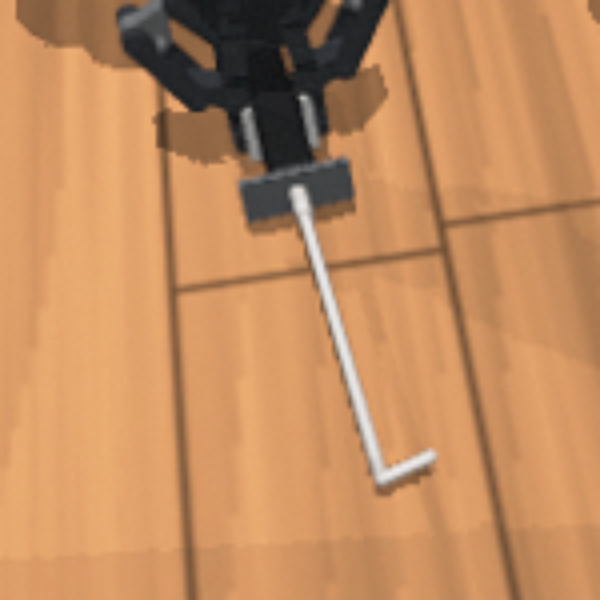

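View pics/t4c.png

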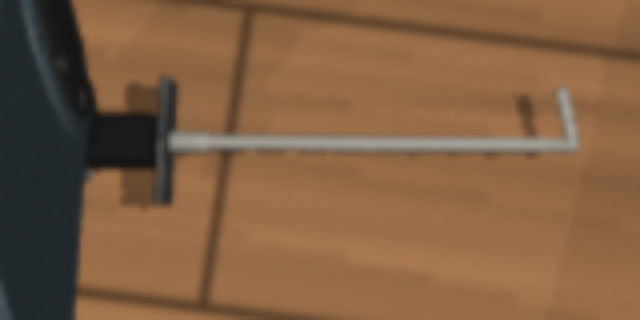

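```bash
python3 - <<'E'
from sim import *
c=lambda X,o:[(X[0]+.5)/4-.5+o[0],(X[1]+.5)/4-.5+o[1]]
s,Rm=st()
for n,sp,tp in [('bend',(382,480),(573,147)),('rod0',(300,196),(176,142)),('tip',(432,456),(563,91))]:
    p,e=tri(ray('side',c(sp,(130,110))),ray('top',c(tp,(150,250)))); print(n,p.round(4),round(e,4),'tool',(Rm.T@(p-s["tcp_pos"])).round(4))
E
```

```text
bend [0.4745 0.0842 0.0351] 0.0003 tool [ 0.2299 -0.0023 -0.0004]
rod0 [0.4548 0.2619 0.0351] 0.0007 tool [ 0.0511 -0.0023 -0.0001]
tip [0.4982 0.0917 0.0364] 0.0014 tool [ 0.2251 -0.0036  0.0239]
```

Emit:
send_rows(
  plan=[
    {"linear": [1,0,0.05],"roll": 0},
    {"linear": [1,0,0.05],"roll": 0},
    {"linear": [1,0,0],"roll": 0},
    {"linear": [1,0,0],"roll": 0},
    {"linear": [1,0,0],"roll": 0},
  ],
)

```text
t: 10.6
tcp_pos: [0.4692, 0.163, 0.0327]
tool_rot: [-0.527, 0.471, -0.472, 0.527]
force: [0.8, 0.5, -1.3]
finger_gap: 0.263
```

Emit:
send_rows(
  plan=[
    {"linear": [0.6,0,0],"roll": 0},
    {"linear": [0.5,0,0],"roll": 0},
    {"linear": [0.5,0,0],"roll": 0},
    {"linear": [0.4,0,0],"roll": 0},
    {"linear": [0.3,0,0],"roll": 0},
  ],
)

```text
t: 11.22
tcp_pos: [0.4767, 0.0948, 0.0323]
tool_rot: [-0.527, 0.471, -0.471, 0.527]
force: [-0.4, 0.5, -2.0]
finger_gap: 0.261
```

```bash
python3 - <<'E'
from sim import *
l,s=lpos(); print(l,s["force"],s["t"])
im=manip.snapshot("top"); cv2.imwrite("pics/t5.png",im); im=manip.snapshot("side"); cv2.imwrite("pics/s5.png",im)
E
```

```text
[ 36.9 -89.3  32.3 -83.6] [-0.41146226  0.46241266 -1.99207981] 11.225
```

View pics/t5.png

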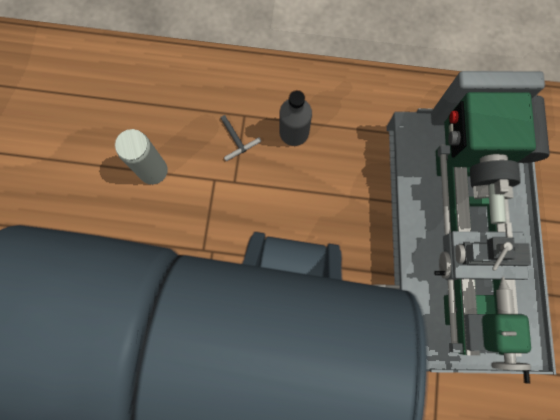

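View pics/s5.png

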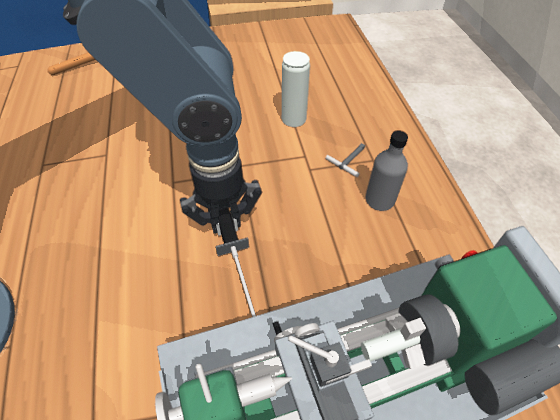

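Emit:
send_rows(
  plan=[
    {"linear": [0.08,0,0],"roll": 0},
    {"linear": [0.08,0,0],"roll": 0},
    {"linear": [0.08,0,0],"roll": 0},
    {"linear": [0.06,0,0],"roll": 0},
    {"linear": [0.05,0,0],"roll": 0},
  ],
)

```text
t: 11.95
tcp_pos: [0.4778, 0.0848, 0.0323]
tool_rot: [-0.527, 0.471, -0.471, 0.527]
force: [-0.1, 1.3, -2.1]
finger_gap: 0.269
```

Emit:
send_rows(
  plan=[
    {"linear": [0.04,0,0],"roll": 0},
    {"linear": [0.04,0,0],"roll": 0},
    {"linear": [0.04,0,0],"roll": 0},
    {"linear": [0.04,0,0],"roll": 0},
    {"linear": [0.03,0,0],"roll": 0},
  ],
)

```text
t: 12.58
tcp_pos: [0.4784, 0.0791, 0.0323]
tool_rot: [-0.527, 0.471, -0.471, 0.527]
force: [0.6, 0.3, -2.0]
finger_gap: 0.261
```

Emit:
send_rows(
  plan=[
    {"linear": [0.03,0,0],"roll": 0},
    {"linear": [0.03,0,0],"roll": 0},
    {"linear": [0.03,0,0],"roll": 0},
    {"linear": [0.03,0,0],"roll": 0},
    {"linear": [0.03,0,0],"roll": 0},
  ],
)

```text
t: 13.2
tcp_pos: [0.4789, 0.0747, 0.0323]
tool_rot: [-0.527, 0.471, -0.471, 0.527]
force: [0.0, 0.2, -2.5]
finger_gap: 0.262
```

```bash
python3 - <<'E'
from sim import *
l,s=lpos(); print(l,s["force"],s["t"])
E
```

```text
[ 57.1 -89.3  32.3 -83.6] [ 0.03175935  0.24122054 -2.47919735] 13.2
```

Emit:
send_rows(
  plan=[
    {"linear": [0.03,0,0],"roll": 0},
    {"linear": [0.03,0,0],"roll": 0},
    {"linear": [0.03,0,0],"roll": 0},
    {"linear": [0.03,0,0],"roll": 0},
    {"linear": [0.03,0,0],"roll": 0},
  ],
)

```text
t: 13.82
tcp_pos: [0.4794, 0.0702, 0.0323]
tool_rot: [0.527, -0.471, 0.471, -0.527]
force: [-0.0, 0.0, -2.4]
finger_gap: 0.263
```

Emit:
send_rows(
  plan=[
    {"linear": [0.03,0,0],"roll": 0},
    {"linear": [0.03,0,0],"roll": 0},
    {"linear": [0.03,0,0],"roll": 0},
    {"linear": [0.03,0,0],"roll": 0},
    {"linear": [0.03,0,0],"roll": 0},
  ],
)

```text
t: 14.45
tcp_pos: [0.4799, 0.0658, 0.0323]
tool_rot: [-0.527, 0.471, -0.471, 0.527]
force: [0.3, -0.3, -1.5]
finger_gap: 0.263
```

Emit:
send_rows(
  plan=[
    {"linear": [0.03,0,0],"roll": 0},
    {"linear": [0.03,0,0],"roll": 0},
    {"linear": [0.03,0,0],"roll": 0},
    {"linear": [0.03,0,0],"roll": 0},
    {"linear": [0.03,0,0],"roll": 0},
  ],
)

```text
t: 15.08
tcp_pos: [0.4804, 0.0613, 0.0323]
tool_rot: [-0.527, 0.471, -0.471, 0.527]
force: [0.2, -0.3, -3.0]
finger_gap: 0.263
```

Emit:
send_rows(
  plan=[
    {"linear": [0.03,0,0],"roll": 0},
    {"linear": [0.03,0,0],"roll": 0},
    {"linear": [0.03,0,0],"roll": 0},
    {"linear": [0.03,0,0],"roll": 0},
    {"linear": [0.03,0,0],"roll": 0},
  ],
)

```text
t: 15.7
tcp_pos: [0.4809, 0.0568, 0.0323]
tool_rot: [-0.527, 0.471, -0.471, 0.527]
force: [-0.5, 0.8, -1.8]
finger_gap: 0.262
```

Emit:
send_rows(
  plan=[
    {"linear": [0.03,0,0],"roll": 0},
    {"linear": [0.03,0,0],"roll": 0},
    {"linear": [0.03,0,0],"roll": 0},
    {"linear": [0.03,0,0],"roll": 0},
    {"linear": [0.03,0,0],"roll": 0},
  ],
)

```text
t: 16.32
tcp_pos: [0.4811, 0.0528, 0.0323]
tool_rot: [0.527, -0.471, 0.471, -0.527]
force: [-0.5, 4.2, -1.5]
finger_gap: 0.26
```

Contact: +4.2 N at a bend x of about 79, so the tray front is at about 82. I'll back off 4 mm, then sweep towards the headstock.

Emit:
send_rows(
  plan=[
    {"linear": [-0.07,0,0],"roll": 0},
    {"linear": [-0.08,0,0],"roll": 0},
    {"linear": [0,0,0.2],"roll": 0},
    {"linear": [0,0,0.3],"roll": 0},
    {"linear": [0,0,0.15],"roll": 0},
  ],
)

```text
t: 16.95
tcp_pos: [0.5018, 0.0589, 0.0324]
tool_rot: [-0.527, 0.471, -0.472, 0.528]
force: [-0.1, 0.2, -1.8]
finger_gap: 0.264
```

```bash
python3 - <<'E'
from sim import *
l,s=lpos(); print(l,s["force"].round(2),s["ft_torque"].round(3),s["t"])
E
```

```text
[ 75.3 -68.3  32.4 -83.6] [-0.08  0.15 -1.82] [ 0.059  0.063 -0.004] 16.95
```

Emit:
send_rows(
  plan=[
    {"linear": [0,0,0.04],"roll": 0},
    {"linear": [0,0,0.04],"roll": 0},
    {"linear": [0,0,0.04],"roll": 0},
    {"linear": [0,0,0.04],"roll": 0},
    {"linear": [0,0,0.04],"roll": 0},
  ],
)

```text
t: 17.58
tcp_pos: [0.5063, 0.0598, 0.0323]
tool_rot: [0.527, -0.471, 0.471, -0.527]
force: [0.9, 0.2, -1.9]
finger_gap: 0.26
```

Emit:
send_rows(
  plan=[
    {"linear": [0,0,0.04],"roll": 0},
    {"linear": [0,0,0.04],"roll": 0},
    {"linear": [0,0,0.04],"roll": 0},
    {"linear": [0,0,0.04],"roll": 0},
    {"linear": [0,0,0.04],"roll": 0},
  ],
)

```text
t: 18.2
tcp_pos: [0.5123, 0.0604, 0.0323]
tool_rot: [0.527, -0.471, 0.471, -0.527]
force: [0.4, -0.7, -2.7]
finger_gap: 0.263
```

```bash
python3 - <<'E'
from sim import *
l,s=lpos(); print(l,s["force"].round(2),s["ft_torque"].round(3),s["t"])
E
```

```text
[ 75.  -57.8  32.3 -83.6] [ 0.45 -0.74 -2.7 ] [ 0.029 -0.021  0.044] 18.2
```

Emit:
send_rows(
  plan=[
    {"linear": [0,0,0.04],"roll": 0},
    {"linear": [0,0,0.04],"roll": 0},
    {"linear": [0,0,0.04],"roll": 0},
    {"linear": [0,0,0.04],"roll": 0},
    {"linear": [0,0,0.04],"roll": 0},
  ],
)

```text
t: 18.82
tcp_pos: [0.5182, 0.0611, 0.0323]
tool_rot: [-0.527, 0.471, -0.471, 0.527]
force: [0.2, -0.2, -1.6]
finger_gap: 0.264
```

```bash
cat > q.py <<'E'
from sim import *
l,s=lpos(); print(l,s["force"].round(2),s["ft_torque"].round(3),s["t"])
E
python3 q.py
```

```text
[ 75.1 -51.8  32.3 -83.6] [ 0.21 -0.17 -1.57] [ 0.036  0.019 -0.003] 18.825
```

Emit:
send_rows(
  plan=[
    {"linear": [0,0,0.04],"roll": 0},
    {"linear": [0,0,0.04],"roll": 0},
    {"linear": [0,0,0.04],"roll": 0},
    {"linear": [0,0,0.04],"roll": 0},
    {"linear": [0,0,0.04],"roll": 0},
  ],
)

```text
t: 19.45
tcp_pos: [0.5242, 0.0618, 0.0323]
tool_rot: [0.527, -0.471, 0.471, -0.527]
force: [-0.2, -0.8, -1.7]
finger_gap: 0.263
```

```bash
python3 q.py
```

```text
[ 75.1 -45.8  32.3 -83.6] [-0.2  -0.79 -1.75] [ 0.044  0.008 -0.004] 19.45
```

Emit:
send_rows(
  plan=[
    {"linear": [0,0,0.04],"roll": 0},
    {"linear": [0,0,0.04],"roll": 0},
    {"linear": [0,0,0.04],"roll": 0},
    {"linear": [0,0,0.04],"roll": 0},
    {"linear": [0,0,0.04],"roll": 0},
  ],
)

```text
t: 20.08
tcp_pos: [0.5302, 0.0625, 0.0323]
tool_rot: [0.527, -0.471, 0.471, -0.527]
force: [0.9, -0.3, -2.2]
finger_gap: 0.267
```

```bash
python3 q.py
```

```text
[ 75.1 -39.8  32.3 -83.6] [ 0.9  -0.27 -2.22] [ 0.049 -0.03  -0.014] 20.075
```

Emit:
send_rows(
  plan=[
    {"linear": [0,0,0.04],"roll": 0},
    {"linear": [0,0,0.04],"roll": 0},
    {"linear": [0,0,0.04],"roll": 0},
    {"linear": [0,0,0.04],"roll": 0},
    {"linear": [0,0,0.04],"roll": 0},
  ],
)

```text
t: 20.7
tcp_pos: [0.5361, 0.0631, 0.0323]
tool_rot: [-0.527, 0.471, -0.471, 0.527]
force: [-0.4, -0.4, -2.8]
finger_gap: 0.263
```

```bash
python3 q.py
```

```text
[ 75.1 -33.8  32.3 -83.6] [-0.38 -0.35 -2.79] [ 0.004 -0.059  0.029] 20.7
```

Emit:
send_rows(
  plan=[
    {"linear": [0,0,0.04],"roll": 0},
    {"linear": [0,0,0.04],"roll": 0},
    {"linear": [0,0,0.04],"roll": 0},
    {"linear": [0,0,0.04],"roll": 0},
    {"linear": [0,0,0.04],"roll": 0},
  ],
)

```text
t: 21.32
tcp_pos: [0.5421, 0.0638, 0.0323]
tool_rot: [-0.527, 0.471, -0.471, 0.527]
force: [-0.2, -0.1, -1.5]
finger_gap: 0.261
```

```bash
python3 q.py
```

```text
[ 75.  -27.8  32.3 -83.6] [-0.19 -0.07 -1.52] [ 0.038  0.009 -0.022] 21.325
```

Emit:
send_rows(
  plan=[
    {"linear": [0,0,0.04],"roll": 0},
    {"linear": [0,0,0.04],"roll": 0},
    {"linear": [0,0,0.04],"roll": 0},
    {"linear": [0,0,0.04],"roll": 0},
    {"linear": [0,0,0.04],"roll": 0},
  ],
)

```text
t: 21.95
tcp_pos: [0.548, 0.0645, 0.0323]
tool_rot: [0.527, -0.471, 0.471, -0.527]
force: [-0.2, -0.5, -2.8]
finger_gap: 0.265
```

```bash
python3 q.py
```

```text
[ 75.1 -21.8  32.3 -83.6] [-0.15 -0.47 -2.79] [ 0.02  -0.03  -0.031] 21.95
```

Emit:
send_rows(
  plan=[
    {"linear": [0,0,0.04],"roll": 0},
    {"linear": [0,0,0.04],"roll": 0},
    {"linear": [0,0,0.04],"roll": 0},
    {"linear": [0,0,0.04],"roll": 0},
    {"linear": [0,0,0.04],"roll": 0},
  ],
)

```text
t: 22.58
tcp_pos: [0.554, 0.0651, 0.0323]
tool_rot: [0.527, -0.471, 0.471, -0.527]
force: [-0.6, 0.3, -2.1]
finger_gap: 0.266
```

```bash
python3 q.py
```

```text
[ 75.1 -15.8  32.3 -83.6] [-0.57  0.34 -2.1 ] [-0.028 -0.007  0.004] 22.575
```

Emit:
send_rows(
  plan=[
    {"linear": [0,0,0.04],"roll": 0},
    {"linear": [0,0,0.04],"roll": 0},
    {"linear": [0,0,0.04],"roll": 0},
    {"linear": [0,0,0.04],"roll": 0},
    {"linear": [0,0,0.04],"roll": 0},
  ],
)

```text
t: 23.2
tcp_pos: [0.56, 0.0658, 0.0323]
tool_rot: [0.527, -0.471, 0.471, -0.527]
force: [-1.0, -0.2, -2.5]
finger_gap: 0.261
```

```bash
python3 q.py
```

```text
[ 75.1  -9.8  32.3 -83.6] [-0.96 -0.19 -2.46] [-0.001 -0.045 -0.002] 23.2
```

Emit:
send_rows(
  plan=[
    {"linear": [0,0,0.04],"roll": 0},
    {"linear": [0,0,0.04],"roll": 0},
    {"linear": [0,0,0.04],"roll": 0},
    {"linear": [0,0,0.04],"roll": 0},
    {"linear": [0,0,0.04],"roll": 0},
  ],
)

```text
t: 23.82
tcp_pos: [0.566, 0.0665, 0.0323]
tool_rot: [-0.527, 0.471, -0.471, 0.527]
force: [0.0, 0.5, -2.2]
finger_gap: 0.258
```

```bash
python3 q.py
```

```text
[ 75.1  -3.7  32.3 -83.6] [ 0.04  0.47 -2.17] [0.079 0.027 0.002] 23.825
```

Emit:
send_rows(
  plan=[
    {"linear": [0,0,0.04],"roll": 0},
    {"linear": [0,0,0.04],"roll": 0},
    {"linear": [0,0,0.04],"roll": 0},
    {"linear": [0,0,0.04],"roll": 0},
    {"linear": [0,0,0.04],"roll": 0},
  ],
)

```text
t: 24.45
tcp_pos: [0.5719, 0.0672, 0.0323]
tool_rot: [0.527, -0.471, 0.471, -0.527]
force: [0.6, -0.3, -1.8]
finger_gap: 0.26
```

```bash
python3 q.py
```

```text
[ 75.1   2.2  32.3 -83.6] [ 0.58 -0.3  -1.78] [ 0.024 -0.023 -0.027] 24.45
```

Emit:
send_rows(
  plan=[
    {"linear": [0,0,0.04],"roll": 0},
    {"linear": [0,0,0.04],"roll": 0},
    {"linear": [0,0,0.04],"roll": 0},
    {"linear": [0,0,0.04],"roll": 0},
    {"linear": [0,0,0.04],"roll": 0},
  ],
)

```text
t: 25.08
tcp_pos: [0.5765, 0.0678, 0.032]
tool_rot: [0.527, -0.472, 0.471, -0.526]
force: [-3.3, -2.3, -1.2]
finger_gap: 0.261
```

```bash
python3 q.py
```

```text
[ 75.    6.4  32.  -83.7] [-3.33 -2.29 -1.16] [-0.294  0.518 -0.72 ] 25.075
```

Lateral contact at a rod y of about 6: −3.3 N, with Mz −0.72. I'll ease off 2 mm and pull gently to see whether it's engaged.

Emit:
send_rows(
  plan=[
    {"linear": [0,0,-0.07],"roll": 0},
    {"linear": [-0.06,0,0],"roll": 0},
    {"linear": [-0.06,0,0],"roll": 0},
    {"linear": [-0.06,0,0],"roll": 0},
    {"linear": [-0.06,0,0],"roll": 0},
  ],
)

```text
t: 25.7
tcp_pos: [0.5748, 0.0749, 0.0323]
tool_rot: [0.527, -0.471, 0.471, -0.527]
force: [-2.3, -2.2, -2.4]
finger_gap: 0.267
```

```bash
python3 q.py
```

```text
[ 67.8   6.   32.3 -83.6] [-2.27 -2.23 -2.39] [-0.168  0.328 -0.445] 25.7
```

Emit:
send_rows(
  plan=[
    {"linear": [-0.04,0,0],"roll": 0},
    {"linear": [-0.04,0,0],"roll": 0},
    {"linear": [-0.04,0,0],"roll": 0},
    {"linear": [-0.04,0,0],"roll": 0},
    {"linear": [-0.04,0,0],"roll": 0},
  ],
)

```text
t: 26.32
tcp_pos: [0.5743, 0.0804, 0.0323]
tool_rot: [0.527, -0.471, 0.471, -0.527]
force: [-2.4, -3.1, -2.2]
finger_gap: 0.265
```

```bash
python3 q.py
```

```text
[ 62.2   6.2  32.3 -83.5] [-2.36 -3.06 -2.19] [-0.61   0.36  -0.563] 26.325
```

Emit:
send_rows(
  plan=[
    {"linear": [0,0,-0.06],"roll": 0},
    {"linear": [-0.06,0,0],"roll": 0},
    {"linear": [-0.06,0,0],"roll": 0},
    {"linear": [-0.06,0,0],"roll": 0},
    {"linear": [-0.06,0,0],"roll": 0},
  ],
)

```text
t: 26.95
tcp_pos: [0.5721, 0.0877, 0.0324]
tool_rot: [-0.527, 0.471, -0.471, 0.528]
force: [0.9, -4.4, -2.7]
finger_gap: 0.261
```

```bash
python3 q.py; python3 - <<'E'
from h import *
s=manip.sense(); im=manip.snapshot("wrist"); cv2.imwrite("pics/w6.png",im)
E
```

```text
[ 54.7   4.9  32.4 -83.5] [ 0.85 -4.43 -2.73] [-0.601 -0.054 -0.003] 26.95
```

View pics/w6.png

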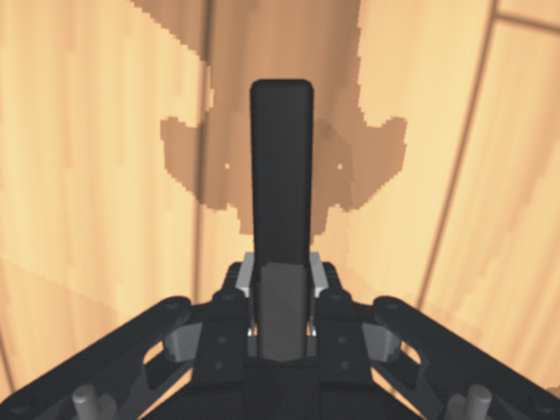

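Engaged: there's a steady drag of about 4 N, and the side load is gone. Drag began near a bend x of 67, so the stop should come at about −53.

Emit:
send_rows(
  plan=[
    {"linear": [-0.15,0,0],"roll": 0},
    {"linear": [-0.2,0,0],"roll": 0},
    {"linear": [-0.25,0,0],"roll": 0},
    {"linear": [-0.25,0,0],"roll": 0},
    {"linear": [-0.2,0,0],"roll": 0},
  ],
)

```text
t: 27.62
tcp_pos: [0.5681, 0.1197, 0.0324]
tool_rot: [-0.527, 0.471, -0.471, 0.528]
force: [1.3, -3.9, -2.6]
finger_gap: 0.262
```

```bash
python3 q.py
```

```text
[ 22.5   4.5  32.4 -83.5] [ 1.26 -3.9  -2.59] [-0.597 -0.137  0.1  ] 27.625
```

Emit:
send_rows(
  plan=[
    {"linear": [-0.2,0,0],"roll": 0},
    {"linear": [-0.2,0,0],"roll": 0},
    {"linear": [-0.2,0,0],"roll": 0},
    {"linear": [-0.2,0,0],"roll": 0},
    {"linear": [-0.2,0,0],"roll": 0},
  ],
)

```text
t: 28.25
tcp_pos: [0.5646, 0.1491, 0.0323]
tool_rot: [0.527, -0.471, 0.471, -0.527]
force: [0.8, -4.1, -2.1]
finger_gap: 0.265
```

```bash
python3 q.py
```

```text
[ -7.1   4.3  32.3 -83.6] [ 0.77 -4.06 -2.05] [-0.618 -0.2    0.112] 28.25
```

Emit:
send_rows(
  plan=[
    {"linear": [-0.2,0,0],"roll": 0},
    {"linear": [-0.2,0,0.02],"roll": 0},
    {"linear": [-0.2,0,0.02],"roll": 0},
    {"linear": [-0.15,0,0],"roll": 0},
    {"linear": [-0.1,0,0],"roll": 0},
  ],
)

```text
t: 28.88
tcp_pos: [0.5625, 0.1745, 0.0322]
tool_rot: [0.527, -0.472, 0.471, -0.527]
force: [0.5, -3.6, -1.7]
finger_gap: 0.26
```

Emit:
send_rows(
  plan=[
    {"linear": [-0.06,0,0],"roll": 0},
    {"linear": [-0.06,0,0],"roll": 0},
    {"linear": [-0.06,0,0],"roll": 0},
    {"linear": [-0.05,0,0],"roll": 0},
    {"linear": [-0.05,0,0],"roll": 0},
  ],
)

```text
t: 29.5
tcp_pos: [0.5619, 0.1826, 0.0322]
tool_rot: [0.527, -0.471, 0.471, -0.527]
force: [-1.6, -5.3, -2.3]
finger_gap: 0.265
```

```bash
python3 q.py
```

```text
[-40.7   5.2  32.2 -83.6] [-1.62 -5.26 -2.28] [-0.684  0.186 -0.34 ] 29.5
```

Emit:
send_rows(
  plan=[
    {"linear": [-0.04,0,-0.02],"roll": 0},
    {"linear": [-0.04,0,0],"roll": 0},
    {"linear": [-0.04,0,0],"roll": 0},
    {"linear": [-0.04,0,0],"roll": 0},
    {"linear": [-0.04,0,0],"roll": 0},
  ],
)

```text
t: 30.12
tcp_pos: [0.5609, 0.1886, 0.0323]
tool_rot: [-0.527, 0.471, -0.471, 0.527]
force: [-0.0, -4.3, -2.1]
finger_gap: 0.262
```

Emit:
send_rows(
  plan=[
    {"linear": [-0.02,0,0],"roll": 0},
    {"linear": [-0.02,0,0],"roll": 0},
    {"linear": [-0.02,0,0],"roll": 0},
    {"linear": [-0.02,0,0],"roll": 0},
    {"linear": [-0.02,0,0],"roll": 0},
  ],
)

```text
t: 30.75
tcp_pos: [0.5605, 0.1915, 0.0323]
tool_rot: [-0.527, 0.471, -0.471, 0.527]
force: [-0.3, -4.8, -2.7]
finger_gap: 0.262
```

```bash
python3 q.py
```

```text
[-49.7   5.   32.3 -83.6] [-0.33 -4.81 -2.66] [-0.646  0.044 -0.196] 30.75
```

Emit:
send_rows(
  plan=[
    {"linear": [-0.02,0,0],"roll": 0},
    {"linear": [-0.02,0,0],"roll": 0},
    {"linear": [-0.02,0,0],"roll": 0},
    {"linear": [-0.02,0,0],"roll": 0},
    {"linear": [-0.02,0,0],"roll": 0},
  ],
)

```text
t: 31.38
tcp_pos: [0.5602, 0.1945, 0.0323]
tool_rot: [-0.527, 0.471, -0.471, 0.527]
force: [0.2, -4.3, -1.5]
finger_gap: 0.262
```

Emit:
send_rows(
  plan=[
    {"linear": [-0.02,0,0],"roll": 0},
    {"linear": [-0.02,0,0],"roll": 0},
    {"linear": [-0.02,0,0],"roll": 0},
    {"linear": [-0.02,0,0],"roll": 0},
    {"linear": [-0.02,0,0],"roll": 0},
  ],
)

```text
t: 32.0
tcp_pos: [0.5598, 0.1975, 0.0323]
tool_rot: [-0.527, 0.471, -0.471, 0.527]
force: [-0.1, -4.8, -2.1]
finger_gap: 0.267
```

Emit:
send_rows(
  plan=[
    {"linear": [-0.02,0,0],"roll": 0},
    {"linear": [-0.02,0,0],"roll": 0},
    {"linear": [-0.02,0,0],"roll": 0},
    {"linear": [-0.02,0,0],"roll": 0},
    {"linear": [-0.02,0,0],"roll": 0},
  ],
)

```text
t: 32.62
tcp_pos: [0.5595, 0.1987, 0.0321]
tool_rot: [0.528, -0.47, 0.471, -0.527]
force: [1.0, -11.4, -2.9]
finger_gap: 0.263
```

The force jumped to 11.4 N and motion stalled, so the tray is on its outer stop. Now I'll unload, slide the tip out sideways and check.

Emit:
send_rows(
  plan=[
    {"linear": [0.1,0,0],"roll": 0},
    {"linear": [0.1,0,0],"roll": 0},
    {"linear": [0.09,0,0],"roll": 0},
    {"linear": [0,0,-0.05],"roll": 0},
    {"linear": [0,0,-0.1],"roll": 0},
  ],
)

```text
t: 33.25
tcp_pos: [0.5564, 0.1914, 0.0325]
tool_rot: [-0.527, 0.471, -0.471, 0.528]
force: [-0.0, -0.3, -2.2]
finger_gap: 0.262
```

```bash
python3 q.py; python3 - <<'E'
from h import *
im=manip.snapshot("side"); cv2.imwrite("pics/s7.png",im); im=manip.snapshot("top"); cv2.imwrite("pics/t7.png",im)
E
```

```text
[-50.1   1.1  32.5 -83.5] [-0.01 -0.34 -2.24] [ 0.003  0.004 -0.029] 33.25
```

View pics/s7.png

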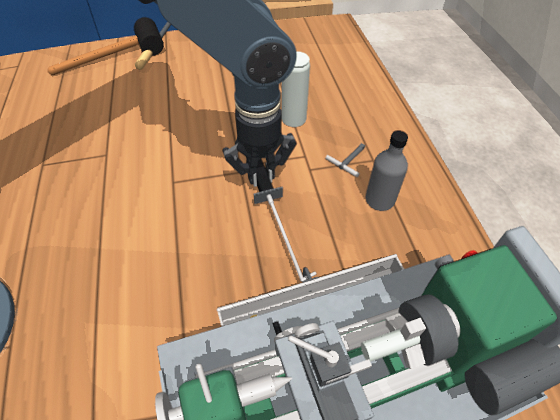

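View pics/t7.png

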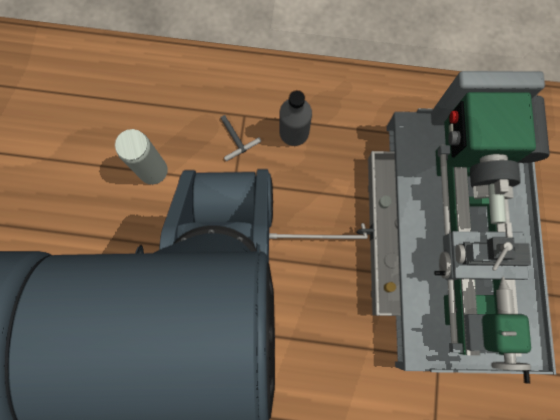

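Side and top pictures show the tray drawn out in front of the ledge, with the hook tip still in the eye at (307,273) side and (368,232) top. The contact force is zero, so I'll carry on sideways.

Emit:
send_rows(
  plan=[
    {"linear": [0,0,-0.15],"roll": 0},
    {"linear": [0,0,-0.2],"roll": 0},
    {"linear": [0,0,-0.2],"roll": 0},
    {"linear": [0,0,-0.25],"roll": 0},
    {"linear": [0,0,-0.3],"roll": 0},
  ],
)

```text
t: 33.98
tcp_pos: [0.5227, 0.1875, 0.0324]
tool_rot: [-0.527, 0.471, -0.471, 0.527]
force: [0.2, 0.3, -2.3]
finger_gap: 0.261
```

```bash
python3 q.py; python3 - <<'E'
from h import *
im=manip.snapshot("side"); cv2.imwrite("pics/s8.png",cv2.resize(im[170:350,200:440],None,fx=3,fy=3))
E
```

```text
[-50.  -33.1  32.4 -83.6] [ 0.23  0.32 -2.3 ] [0.08  0.019 0.052] 33.975
```

View pics/s8.png

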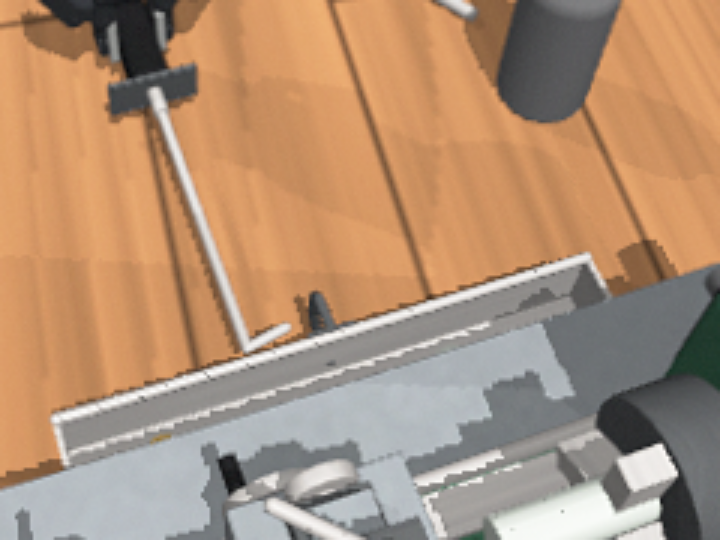

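Emit:
send_rows(
  plan=[
    {"linear": [-0.6,0,0],"roll": 0},
    {"linear": [-1,0,-0.3],"roll": 0},
    {"linear": [-1,0,-0.4],"roll": 0},
    {"linear": [-1,0,-0.4],"roll": 0},
    {"linear": [-0.7,0,-0.2],"roll": 0},
  ],
)

```text
t: 34.65
tcp_pos: [0.469, 0.3138, 0.0323]
tool_rot: [-0.527, 0.471, -0.471, 0.528]
force: [0.4, -0.3, -3.2]
finger_gap: 0.262
```

Emit:
send_rows(
  plan=[
    {"linear": [0,0.2,0],"roll": 0},
    {"linear": [0,0.2,0],"roll": 0},
    {"linear": [0,0.15,0],"roll": 0},
    {"linear": [0,0.06,0],"roll": 0},
    {"linear": [0,0,0],"roll": 0},
  ],
)

```text
t: 35.28
tcp_pos: [0.4702, 0.3108, 0.0138]
tool_rot: [0.527, -0.471, 0.471, -0.527]
force: [-0.2, 0.5, -1.8]
finger_gap: 0.262
```

```bash
python3 q.py
```

```text
[-178.5  -71.5   13.8  -83.6] [-0.22  0.46 -1.81] [-0.019  0.021 -0.002] 35.275
```

Another 2 mm or so to go.

Emit:
send_rows(
  plan=[
    {"linear": [0,0.03,0],"roll": 0},
    {"linear": [0,0.03,0],"roll": 0},
    {"linear": [0,0.02,0],"roll": 0},
    {"linear": [0,0,0],"roll": 0},
    {"linear": [0,0,0],"roll": 0},
  ],
)

```text
t: 35.9
tcp_pos: [0.47, 0.3114, 0.0117]
tool_rot: [-0.527, 0.471, -0.471, 0.527]
force: [0.2, -0.1, -0.9]
finger_gap: 0.264
```

```bash
python3 q.py
```

```text
[-179.1  -71.3   11.7  -83.6] [ 0.16 -0.07 -0.86] [0.038 0.037 0.023] 35.9
```

Touching down: the weight is partly off. I'll open a little, then wider, then lift straight up.

Emit:
send_rows(
  plan=[
    {"linear": [0,0,0],"roll": 0},
    {"linear": [0,0,0],"roll": 0},
    {"linear": [0,0,0],"roll": 0},
    {"linear": [0,0,0],"roll": 0},
    {"linear": [0,0,0],"roll": 0},
  ],
  claw=50,
)

```text
t: 36.52
tcp_pos: [0.47, 0.3114, 0.0116]
tool_rot: [-0.527, 0.471, -0.471, 0.527]
force: [-0.2, 0.5, 0.7]
finger_gap: 0.584
```

Emit:
send_rows(
  plan=[
    {"linear": [0,-0.3,0],"roll": 0},
    {"linear": [0,-0.6,0],"roll": 0},
    {"linear": [0,-1,0],"roll": 0},
    {"linear": [0,-1,0],"roll": 0},
    {"linear": [0,-1,0],"roll": 0},
  ],
)

```text
t: 37.15
tcp_pos: [0.4701, 0.3114, 0.131]
tool_rot: [-0.527, 0.471, -0.471, 0.528]
force: [-0.3, 0.7, -0.1]
finger_gap: 0.586
```

Emit:
send_rows(
  plan=[
    {"linear": [-0.5,-1,-0.5],"roll": 0},
    {"linear": [-0.5,-1,-0.5],"roll": 0},
    {"linear": [-0.5,-1,-0.5],"roll": 0},
    {"linear": [-0.5,-0.5,-0.5],"roll": 0},
    {"linear": [0,0,0],"roll": 0},
  ],
)

```text
t: 37.78
tcp_pos: [0.4028, 0.3652, 0.2351]
tool_rot: [-0.527, 0.47, -0.471, 0.529]
force: [0.1, 0.0, -0.7]
finger_gap: 0.587
```

```bash
python3 q.py; python3 - <<'E'
from h import *
im=manip.snapshot("side"); cv2.imwrite("pics/s9.png",im); im=manip.snapshot("top"); cv2.imwrite("pics/t9.png",im); s=manip.sense(); im=manip.snapshot("wrist"); cv2.imwrite("pics/w9.png",im)
E
```

```text
[-240.1 -131.5  235.1  -83.4] [ 0.13  0.01 -0.71] [0.044 0.004 0.03 ] 37.775
```

View pics/s9.png

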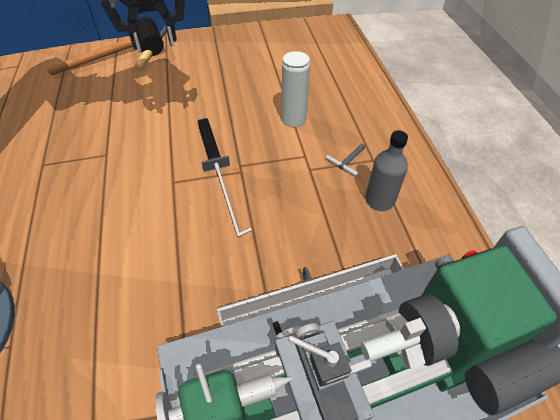

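View pics/t9.png

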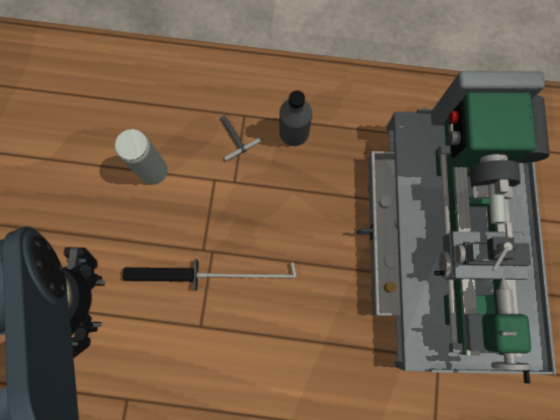

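View pics/w9.png

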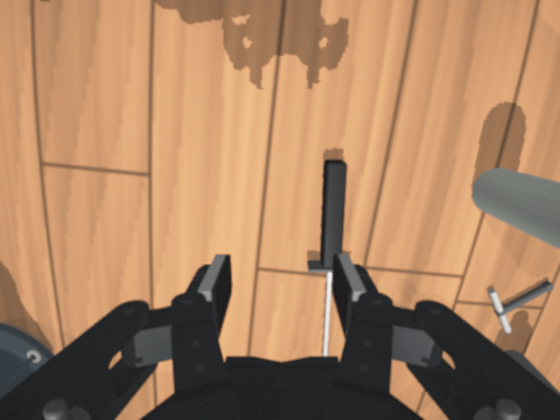

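```bash
python3 - <<'E'
from h import *
for p in [(371,154),(374,232),(377,313)]:
    b=onz('top',p,.05)-LO; print((b@LX*1000).round(1),(b@LY*1000).round(1))
a=cv2.imread('pics/t7.png');b=cv2.imread('pics/t9.png'); d=cv2.absdiff(a,b).max(2)
print('diff tray',d[150:215,365:400].max(),d[250:320,370:400].max(),'things',d[80:190,100:320].max())
for n in ["hook","oil_bottle","spray_can","chuck_key"]: print(n,[(np.round(x["extent"]).tolist(),x["p"]) for x in manip.look_for("top",n)][:1])
E
```

```text
-38.7 154.4
-36.9 6.4
-35.5 -137.3
diff tray 20 30 things 128
hook [([124.0, 260.0, 298.0, 291.0], 0.64)]
oil_bottle [([279.0, 90.0, 310.0, 145.0], 0.78)]
spray_can [([115.0, 129.0, 168.0, 185.0], 0.7)]
chuck_key [([222.0, 116.0, 259.0, 159.0], 0.58)]
```

```bash
python3 - <<'E'
from station import manip
print(manip.sign_off()); print(manip.sense()["t"])
E
```

```text
the job is handed in; nothing more can be done
None
the job is handed in; nothing more can be done
```

The chip tray is fully out against its stop, the hook lies flat on the bench in front of the lathe, and the job was handed in at about 38 s.

**What I did**
- **Grip:** I picked the hook up by its handle, re-gripping once because the first hold was 5 mm too high. I then held the rod level at 35 mm.
- **Finding the eye:** I reached under the ledge and touched the tray front (about 4 N, about 82 mm behind the ledge). Sweeping sideways, I met the pull eye at about y = +9 to +12 mm.
- **Drawing out:** The tray slid with a steady drag of about 4 N. The pull then rose to 11.4 N and motion stopped, which I took as the outer stop. That was the highest reading at any check.
- **Finishing:** I eased the load off, slid the tip sideways out of the eye with no contact force, and laid the hook flat with its tip about 10 cm short of the tray.

**Last checks**
- **Tray:** Its front measures about 37 mm in front of the ledge. Fully out should be about 38 mm, so this agrees within the measuring error.
- **Other things:** The bottle, can and chuck key show within 2 px of where they were at the start.
- **Disagreements:** The early wrist view put the hook 5–8 mm off the two-camera measurement. I used the two-camera figure, and a second measurement with the hook in hand confirmed it. One picture-difference check over the area with the bottle, can and key showed a change. I put it down to the arm and its shadow and did not test that further, since the detected positions had not moved.

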